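# Unscrew the lid of the cinnamon jar

### The arm

A 6-joint arm with a two-finger parallel gripper is mounted at the origin on the work surface. World frame = base frame: x ahead of the robot, y to its left, z up, the work surface at z = 0. Lengths are in m, angles in rad, forces in N, time in s.
With the tool pointing down it reaches from about 0.3 to 0.875 m from the base axis. Payload 6.4 kg.
Tool frame: the origin (TCP) lies midway between the tips of the shut fingers; the grasp point (between the pads) lies 19 mm behind it; x points along the fingers, y is the direction in which the jaws open and shut, and the axes are right-handed (so a half turn about x gives the same grasp; the last joint's range is limited). The gripper opens to 85 mm and grips with 20 to 120 N. Pads are 22 mm wide; open, the fingers measure 114 mm over their backs; the gripper's body (76 mm by 85 mm) begins 54 mm behind the grasp point. The pads swing forward as they close: fully open they stand 13 mm farther back than shut.
Start: joints at [-1.428, 0.181, 1.607, -0, 1.354, -0.206], TCP at [0.197, -0.54, 0.231] pointing down, gripper open.
Joint ranges: [-2.99, 2.99], [-0.89, 2.07], [0.3, 2.58], [-1.14, 4.28], [0, 2.63], [-3.12, 3.12]. Speed limits (rad/s): [2.57, 2.57, 3.01, 3.14, 3.14, 3.14].

### API

Orientations are given as a unit quaternion [w, x, y, z].
In Python, from bench import ctrl gives the robot as it stands.
- The arm moves only by the tool step_arm, never from a script. Its argument "motion" is a list of rows, each a list of 7 numbers: the shift along the tool's x, y, z in mm, then the turn, a rotation vector about the tool's x, y, z in degrees, then the closure in counts, from 0 (fully open) to 255 (shut). In form: [[tx, ty, tz, rx, ry, rz, hand], ...]. A call has 1 to 10 rows; each row is the pose to reach, as a shift and turn from the pose commanded when the call began, along the tool's axes at that moment; what a row does not reach only later rows make up. A row lasts 1/8 s, in which the tool goes at most 62.5 mm and 10.7 degrees, less where a joint would pass 70% of its speed; a pose out of reach is approached as far as the arm can. A call with a gripper value outside its range is refused whole. The fingers move at their own pace and stop on an object; the grip force is fixed at half the most. Time passes only in rows, so rows that repeat a pose let the fingers close. It gives the time, the measured TCP pose, the force and the opening at its end, in the units of the state.
- ctrl.get_obs(): the state, without advancing time (a new reading comes with each control period).
- ctrl.camera(name): name is "side" or "top" or "wrist"; returns (picture, depth): 384x512x3 uint8, red, green, blue; 384x512 float32, m along the optical axis (not along the pixel's ray), 0 where there is no reading.
- ctrl.camera_info(name): a dict with "fx", "fy", "cx", "cy" (pixels), "dist_coeffs" ([k1, k2, p1, p2, k3] as OpenCV has them; the pictures are not rectified), "T" (4x4, takes a point from camera to world coordinates); the wrist camera has in their place "hand_eye" (4x4, takes a point from camera to tool coordinates, whose origin is the TCP and whose axes are the tool frame's). Camera axes: x right, y down, z forward; pixel columns grow to the right and rows downward; lengths in m; the calibration is good to about 2 mm. A picture is of the moment at which its call begins: read the wrist's pose just before it. camera_info takes no time and is no camera call.
- ctrl.hand_in(): hands the job in, once; it reports no verdict.
The state is a dict: "time_s": time; "q": joint angles; "dq": joint speeds; "joint_efforts": joint torques, N m; "eef_pos": TCP position; "eef_rot": TCP orientation; "wrist_force": force on the tool from outside, world axes, zero at the start; "torque": the same for the moment, N m; "opening": opening from 0.0 (shut) to 1.0 (fully open).
Only numpy, scipy, OpenCV 4.12 (cv2) and the standard library are available. Lean on these libraries where they do the work, as an engineer would, in place of code of your own. Each camera call takes 0.05 s, during which the arm holds its last target. There are 200 camera calls.

### The job

Open the square green cinnamon jar: unscrew its red lid until the thread lets go, lift it off without pulling the jar up out of its place in the wooden caddy, and gently set the lid down, top side up, lying wholly on the chopping board. Let go of it there, and leave everything else as it stands.

Things in the scene. Friction and masses are not known exactly. Their poses are not given: they have to be found in the camera images.
- lid: Red metal screw lid with a knurled edge, on the square green jar; round, 60 mm in diameter, 24 mm high, about 50 g, flat closed top, open below. Origin: centre of its underside (the open rim); z up the screw axis, the top at 24 mm. Screwed on, its origin is 104 mm above the jar's. It turns easily and stays where it is left between grips.
- lid_top (a point): Centre of the lid's flat top. Right-hand thread: the lid unscrews anticlockwise seen from above and climbs 7 mm per turn, with 2 mm of up-and-down play. The thread lets go after about 1 1/4 turns (7.3 to 8.6 rad; the start differs); half a turn more does no harm. Before that, pulling up only lifts the jar too; after it, the lid lifts off with just its own weight.
- jar: Square jar of thick green glass with cinnamon sticks, loose in a compartment of the wooden caddy, which keeps it from turning (2 mm play each side). Body 76 x 76 mm, 87 mm high, then a round shoulder, narrowing from 62 mm wide to the neck between 86 and 96 mm above the base. 0.5 to 1.0 kg. Origin: centre of the base, z up.
- jar_rim (a point): Centre of the jar's mouth, 126 mm above its base, under the closed lid. The threaded neck below it is 54 mm across.
- caddy: Wooden spice caddy fixed on the counter, 96 x 272 mm and 68 mm high, walls and floor 8 mm, three square 80 mm compartments in a row along its y axis (centres at y = -88, 0 and +88 mm); the square jar stands in any one of them and the amber jars in the other two. Origin: centre of the underside, z up.
- board: Pale wooden chopping board fixed flat on the counter, 220 mm (its x) by 160 mm (its y), 18 mm thick, empty. Origin: centre of the underside, z up; the top is at 18 mm.
- amber1: Round amber glass jar with a clip-on glass lid, 70 mm in diameter, 84 mm high, in the caddy. Origin: centre of the base.
- amber2: A second amber jar just like the first, also in the caddy.
- molcajete: Grey basalt molcajete on three legs, 150 mm wide, 94 mm high, 2.6 kg. Origin: centre underneath, at counter level.
- pestle: Double-ended wooden pestle lying on the counter, 170 mm long (its x), 36 mm thick. Origin: under its middle, at counter level.
- squeezer: Yellow enamelled lime squeezer lying on the counter, about 215 mm long, up to 130 mm high as its hinged press stands ajar. Origin: under its bowl, at counter level; its handles point to its -x.
- mug: Blue ceramic mug, 80 mm wide, 90 mm high, with a handle. Origin: centre of the base.
- lime_bowl: Terracotta bowl of limes, 190 mm wide, about 92 mm high. Origin: centre of the base.
Not all that is in view belongs to the job. Of the things shaped like the lid, the red one is meant.

How it is judged:
On the way:
1. the lid is off its thread and at least 30 mm above its closed place, with the jar still standing in its compartment (z of lid in the frame of jar above 0.134 m and z of jar in the frame of caddy below 0.014 m and angle between jar's own z axis and vertical below 0.12 rad), for 0.1 s.
At the end, for the whole second after the job is handed in: The lid lies still, top side up, flat (0.1 rad) and wholly on the board: centre within 80 mm of the board's centre along its long side, 50 mm along its short side, rim within 4 mm of the board's top. The jar stands upright (0.12 rad) within 6 mm of its compartment's floor (x of lid in the frame of board between -0.08 and 0.08 m and y of lid in the frame of board between -0.05 and 0.05 m and z of lid in the frame of board between 0.015 and 0.022 m and angle between lid's own z axis and vertical below 0.1 rad and linear speed of lid below 0.02 m/s and z of jar in the frame of caddy below 0.014 m and angle between jar's own z axis and vertical below 0.12 rad); the robot touches nothing.
It fails at once if the jar is pulled up more than 12 mm off the caddy's floor or tipped by more than 0.2 rad (z of jar in the frame of caddy above 0.02 m or angle between jar's own z axis and vertical above 0.2 rad).
It fails at once if the lid is dropped or thrown: it moves faster than 0.7 m/s while the fingers do not touch it (linear speed of lid above 0.7 m/s and contact force between the fingers and lid below 0.05 N).
It fails at once if another thing on the counter is shifted by more than 30 mm (distance of any of amber1, amber2, molcajete, pestle, squeezer, mug, lime_bowl from where it was at the start of the episode above 0.03 m).
It also fails if it takes over 67 s, if anything falls off the work surface, if the arm or the gripper's body presses on something with over 40 N, if the wrist force passes 120 N, or if a joint passes its speed limit or range.

## Working session

There is one attempt and no reset: what is moved stays moved. The work goes in short steps, Python scripts to look and compute and a tool call to move; the robot and the scene stay as the last step left them, time stands still between calls to the robot, and variables do not carry over. Pictures are saved under pics/ and viewed, about 8 in all and at most 12, crops included, and the job is handed in when it is done.

Besides the shell and the picture viewer there is one more tool, called after "Emit:" by a JSON object that holds its "fn" and its "kwargs", one argument or row to a line. step_arm: Moves the arm, as the interface text tells. Its arguments: {"type":"object","properties":{"motion":{"type":"array","items":{"type":"array","items":{"type":"number"}}}},"required":["motion"]}

```bash
mkdir -p pics; cat > h.py <<'E'
import numpy as np, cv2
from bench import ctrl
from scipy.spatial.transform import Rotation as R
def tool():
    o=ctrl.get_obs(); T=np.eye(4); q=o["eef_rot"]; T[:3,:3]=R.from_quat([q[1],q[2],q[3],q[0]]).as_matrix(); T[:3,3]=o["eef_pos"]; return T
def shot(n,save=None):
    i=ctrl.camera_info(n); T=tool()@np.array(i["hand_eye"]) if n=="wrist" else np.array(i["T"])
    p,d=ctrl.camera(n)
    if save: cv2.imwrite(f"pics/{save}.png",p[:,:,::-1])
    return p,d,i,T
def ray(i,T,uv):
    K=np.array([[i["fx"],0,i["cx"]],[0,i["fy"],i["cy"]],[0,0,1.]])
    n=cv2.undistortPoints(np.array(uv,float).reshape(-1,1,2),K,np.array(i["dist_coeffs"],float))[:,0]
    return np.c_[n,np.ones(len(n))]
def plane(i,T,uv,z):
    r=ray(i,T,uv)@T[:3,:3].T; return T[:3,3]+r*((z-T[2,3])/r[:,2])[:,None]
def pts(i,T,uv,d):
    uv=np.array(uv); z=d[uv[:,1],uv[:,0]]; return (ray(i,T,uv)*z[:,None])@T[:3,:3].T+T[:3,3]
E
python3 - <<'E'
from h import *
a=shot("top","top");b=shot("side","side")
cv2.imwrite("pics/both.png",cv2.resize(np.vstack([a[0],b[0]])[:,:,::-1],(400,600)) )
for n,s in(("top",a),("side",b)):
    p,d,i,T=s; h=cv2.cvtColor(p,cv2.COLOR_RGB2HSV)
    m=(((h[...,0]<6)|(h[...,0]>173))&(h[...,1]>150)&(h[...,2]>60)).astype(np.uint8)
    k,l,st,c=cv2.connectedComponentsWithStats(m)
    print(n,T[:3,3],[ (st[j].tolist(),pts(i,T,np.argwhere(l==j)[:,::-1],d).mean(0).round(3).tolist()) for j in range(1,k) if st[j,4]>40])
E
```

```text
top [ 0.32388734 -0.04443366  1.44603586] [([142, 150, 21, 21, 326], [0.619, 0.253, 0.14])]
side [0.04172861 0.65598365 1.1424191 ] [([174, 224, 19, 18, 271], [0.615, 0.259, 0.134])]
```

View pics/top.png

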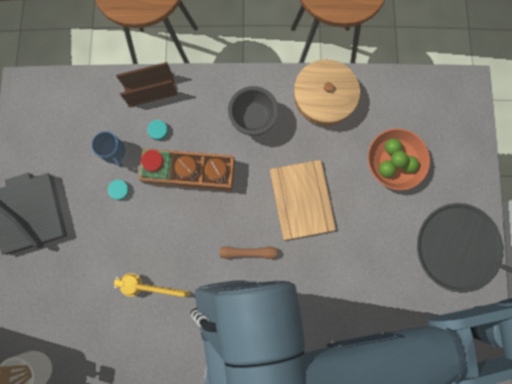

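View pics/side.png

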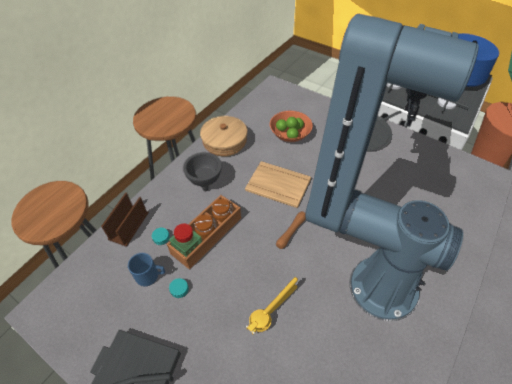

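The top view shows the red lid at (152,160), on the jar in the left (+y) compartment. The board is at about (303,200) and empty, and the side view agrees. Next I'll locate the board and work out the approach move.

```bash
python3 - <<'E'
from h import *
o=ctrl.get_obs(); print(o["time_s"],o["q"],o["opening"]); T=tool(); print(T.round(3))
p,d,i,C=shot("top"); h=cv2.cvtColor(p,cv2.COLOR_RGB2HSV)
seed=h[205,303]; print(seed, h[90,310],h[165,152])
m=(cv2.absdiff(h[...,0],int(seed[0]))<8)&(h[...,1]>seed[1]-50)&(h[...,2]>seed[2]-50)
m=m.astype(np.uint8);k,l,st,c=cv2.connectedComponentsWithStats(m);j=l[205,303];print(st[j])
b=cv2.boxPoints(cv2.minAreaRect(np.argwhere(l==j)[:,::-1].astype(np.float32)))
w=plane(i,C,b,.018);print(w.round(3),w.mean(0).round(3),np.linalg.norm(w[0]-w[1]),np.linalg.norm(w[1]-w[2]))
m=((h[...,0]<6)|(h[...,0]>173))&(h[...,1]>150)&(h[...,2]>60)
print(h[152:168,152])
for g in([.617,.255,.25],):print(((np.array(g)-T[:3,3])@T[:3,:3]*1000).round())
E
```

```text
0.1 [-1.42830849e+00  1.81453649e-01  1.60794491e+00 -1.63458368e-05
  1.35381394e+00 -2.06320554e-01] 1.0014325140728548
[[-0.     0.342 -0.94   0.196]
 [ 0.002 -0.94  -0.342 -0.54 ]
 [-1.    -0.002 -0.     0.23 ]
 [ 0.     0.     0.     1.   ]]
[ 16 101 199] [ 16 101 206] [  1 166 172]
[ 269  160   66   80 3874]
[[ 0.62  -0.075  0.018]
 [ 0.651 -0.235  0.018]
 [ 0.433 -0.272  0.018]
 [ 0.403 -0.115  0.018]] [ 0.527 -0.174  0.018] 0.16312968158682745 0.2211104462876295
[[  1 177 176]
 [  1 174 176]
 [  1 173 178]
 [  1 173 175]
 [  1 174 174]
 [  1 171 174]
 [  1 172 173]
 [  1 170 174]
 [  1 171 173]
 [  1 169 172]
 [  1 168 173]
 [  1 165 173]
 [  2 170 171]
 [  1 166 172]
 [  1 168 170]
 [  1 167 170]]
[ -18. -603. -667.]
```

Emit:
{"fn": "step_arm", "kwargs": {
  "motion": [
    [-18,-40,-44,0,0,0,0],
    [-18,-80,-88,0,0,0,0],
    [-18,-120,-132,0,0,0,0],
    [-18,-160,-176,0,0,0,0],
    [-18,-200,-220,0,0,0,0],
    [-18,-240,-264,0,0,0,0],
    [-18,-280,-308,0,0,0,0],
    [-18,-320,-352,0,0,0,0],
    [-18,-360,-396,0,0,0,0],
    [-18,-400,-440,0,0,0,0]
  ]
}}

```text
time_s: 1.4
eef_pos: [0.4739, -0.0121, 0.2493]
eef_rot: [0.123, 0.696, 0.123, -0.696]
wrist_force: [-0.2, -1.1, 0.1]
opening: 0.997
```

Emit:
{"fn": "step_arm", "kwargs": {
  "motion": [
    [0,-40,-44,0,0,0,0],
    [0,-80,-88,0,0,0,0],
    [0,-120,-132,0,0,0,0],
    [0,-160,-176,0,0,0,0],
    [0,-190,-210,0,0,0,0],
    [0,-203,-227,0,0,0,0],
    [0,-203,-227,0,0,0,0],
    [0,-203,-227,0,0,0,0]
  ]
}}

```text
time_s: 2.4
eef_pos: [0.6168, 0.2535, 0.2488]
eef_rot: [-0.123, -0.696, -0.122, 0.697]
wrist_force: [-0.8, -0.2, 0.6]
opening: 1.0
```

```bash
cat > lid.py <<'E'
from h import *
import sys
o=ctrl.get_obs(); print(o["time_s"],np.round(o["q"],3),o["opening"],np.round(o["wrist_force"],1)); T0=tool()
p,d,i,C=shot("wrist",sys.argv[1]); h=cv2.cvtColor(p,cv2.COLOR_RGB2HSV)
m=(((h[...,0]<6)|(h[...,0]>174))&(h[...,1]>130)&(h[...,2]>50)).astype(np.uint8)
k,l,st,c=cv2.connectedComponentsWithStats(m); j=1+st[1:,4].argmax(); print(st[j])
uv=np.argwhere((l==j)&(d>0))[:,::-1]; P=pts(i,C,uv,d); zt=np.percentile(P[:,2],90); top=P[P[:,2]>zt-.004]
(cx,cy),r=cv2.minEnclosingCircle(top[:,:2].astype(np.float32))
print("ztop",zt,"mean",top.mean(0),"circ",cx,cy,r); print("T",T0.round(3))
g=np.array([cx,cy,T0[2,3]]); print("to go tool mm",((g-T0[:3,3])@T0[:3,:3]*1000).round(1))
E
python3 lid.py w1
```

```text
2.4 [ 0.213  0.37   1.336 -0.     1.437  1.435] 1.000315662739847 [-0.8 -0.2  0.6]
[ 218  145   72   74 4167]
ztop 0.1369504380319955 mean [0.62224833 0.25603504 0.13601923] circ 0.621524453163147 0.2557200789451599 0.03044050745666027
T [[-0.001  0.342 -0.94   0.617]
 [-0.001 -0.94  -0.342  0.254]
 [-1.     0.     0.001  0.249]
 [ 0.     0.     0.     1.   ]]
to go tool mm [-0.  -0.4 -5.2]
```

View pics/w1.png

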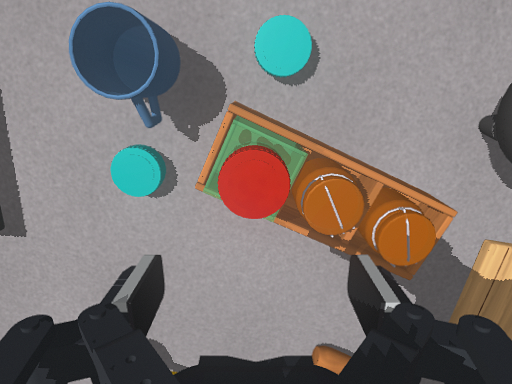

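The wrist view shows the lid centred at (254,182), radius 30 mm, with clear room for the fingers. I'll wind the wrist clockwise, then descend.

Emit:
{"fn": "step_arm", "kwargs": {
  "motion": [
    [0,0,-5,10,0,0,0],
    [15,0,-5,20,0,0,0],
    [35,0,-5,30,0,0,0],
    [55,0,-5,40,0,0,0],
    [75,0,-5,50,0,0,0],
    [95,0,-5,60,0,0,0],
    [105,0,-5,70,0,0,0],
    [107,0,-5,80,0,0,0],
    [107,0,-5,80,0,0,0]
  ]
}}

```text
time_s: 3.58
eef_pos: [0.6218, 0.2549, 0.1424]
eef_rot: [0.353, -0.612, 0.354, 0.612]
wrist_force: [0.4, 0.2, -0.3]
opening: 1.001
```

```bash
python3 lid.py w2
```

```text
3.575 [ 0.213  0.473  1.416 -0.     1.253  2.831] 1.0011250802225204 [ 0.4  0.2 -0.3]
[  200   188   115   115 10360]
ztop 0.1368094140345266 mean [0.62216272 0.25384217 0.1359776 ] circ 0.6215055584907532 0.2555280327796936 0.030667351558804512
T [[-0.    -0.866 -0.5    0.622]
 [-0.    -0.5    0.866  0.255]
 [-1.     0.    -0.     0.142]
 [ 0.     0.     0.     1.   ]]
to go tool mm [-0.  -0.1  0.7]
```

Emit:
{"fn": "step_arm", "kwargs": {
  "motion": [
    [15,0,0,0,0,0,0],
    [30,0,0,0,0,0,0],
    [40,0,0,0,0,0,0],
    [42,0,0,0,0,0,0],
    [42,0,0,0,0,0,60],
    [42,0,0,0,0,0,120],
    [42,0,0,0,0,0,200],
    [42,0,0,0,0,0,200],
    [42,0,0,0,0,0,200]
  ]
}}

```text
time_s: 4.75
eef_pos: [0.6217, 0.2557, 0.1009]
eef_rot: [0.353, -0.612, 0.354, 0.612]
wrist_force: [-4.7, -2.9, 4.4]
opening: 0.688
```

```bash
python3 - <<'E'
from h import *
p=shot("wrist","w3")
E
```

```text
(no output)
```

View pics/w3.png

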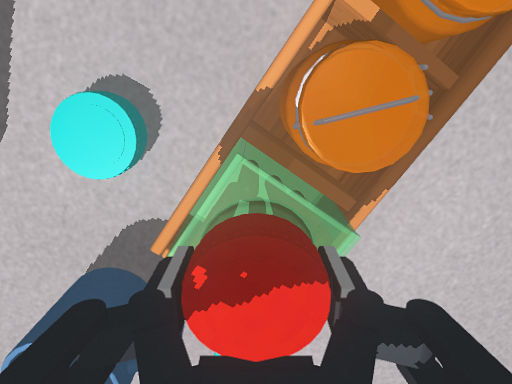

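The lid at (257,288) sits between both pads. Now I'll unscrew it.

Emit:
{"fn": "step_arm", "kwargs": {
  "motion": [
    [-0.2,0,0,-10,0,0,200],
    [-0.4,0,0,-20,0,0,200],
    [-0.6,0,0,-30,0,0,200],
    [-0.8,0,0,-40,0,0,200],
    [-1,0,0,-50,0,0,200],
    [-1.2,0,0,-60,0,0,200],
    [-1.4,0,0,-70,0,0,200],
    [-1.6,0,0,-80,0,0,200],
    [-1.8,0,0,-90,0,0,200],
    [-2,0,0,-100,0,0,200]
  ]
}}

```text
time_s: 6.05
eef_pos: [0.622, 0.2568, 0.1024]
eef_rot: [0.243, 0.664, 0.244, -0.664]
wrist_force: [-1.0, 2.3, -1.7]
opening: 0.691
```

```bash
python3 - <<'E'
from h import *
o=ctrl.get_obs();print(o["q"],o["torque"],o["wrist_force"])
E
```

```text
[2.14946369e-01 5.19367547e-01 1.43651183e+00 1.39430346e-03
 1.18505222e+00 1.08160710e+00] [ 0.39291015  0.3223857  -0.03212285] [-1.01808333  2.27627121 -1.67028665]
```

Forces are low, so I'll continue: two more 100° stretches, then a short one.

Emit:
{"fn": "step_arm", "kwargs": {
  "motion": [
    [-0.2,0,0,-10,0,0,200],
    [-0.4,0,0,-20,0,0,200],
    [-0.6,0,0,-30,0,0,200],
    [-0.8,0,0,-40,0,0,200],
    [-1,0,0,-50,0,0,200],
    [-1.2,0,0,-60,0,0,200],
    [-1.4,0,0,-70,0,0,200],
    [-1.6,0,0,-80,0,0,200],
    [-1.8,0,0,-90,0,0,200],
    [-2,0,0,-100,0,0,200]
  ]
}}

```text
time_s: 7.3
eef_pos: [0.6213, 0.2565, 0.104]
eef_rot: [0.665, 0.24, 0.666, -0.24]
wrist_force: [-3.5, 0.6, 0.2]
opening: 0.691
```

Emit:
{"fn": "step_arm", "kwargs": {
  "motion": [
    [-0.2,0,0,-10,0,0,200],
    [-0.4,0,0,-20,0,0,200],
    [-0.6,0,0,-30,0,0,200],
    [-0.8,0,0,-40,0,0,200],
    [-1,0,0,-50,0,0,200],
    [-1.2,0,0,-60,0,0,200],
    [-1.4,0,0,-70,0,0,200],
    [-1.6,0,0,-80,0,0,200],
    [-1.8,0,0,-90,0,0,200],
    [-2,0,0,-100,0,0,200]
  ]
}}

```text
time_s: 8.55
eef_pos: [0.6214, 0.2557, 0.1061]
eef_rot: [0.611, -0.355, 0.612, 0.355]
wrist_force: [-2.9, -2.1, -0.0]
opening: 0.693
```

Emit:
{"fn": "step_arm", "kwargs": {
  "motion": [
    [-0.2,0,0,-10,0,0,200],
    [-0.4,0,0,-20,0,0,200],
    [-0.4,0,0,-20,0,0,200]
  ]
}}

```text
time_s: 8.93
eef_pos: [0.6215, 0.2557, 0.1065]
eef_rot: [0.542, -0.454, 0.543, 0.454]
wrist_force: [-3.3, -2.6, -0.1]
opening: 0.691
```

```bash
python3 - <<'E'
from h import *
o=ctrl.get_obs();print(o["time_s"],o["q"],o["torque"],o["wrist_force"],o["eef_pos"])
E
```

```text
8.925 [ 2.14192595e-01  5.14230704e-01  1.43507154e+00 -3.34971821e-04
  1.19344722e+00 -2.75089314e+00] [-0.38468243  0.53795445  0.03312335] [-3.26387051 -2.59305595 -0.07026105] [0.62151576 0.25565123 0.1064558 ]
```

Emit:
{"fn": "step_arm", "kwargs": {
  "motion": [
    [0,0,0,0,0,0,0],
    [0,0,0,0,0,0,0],
    [0,0,0,0,0,0,0],
    [0,0,0,10,0,0,0],
    [0,0,0,20,0,0,0],
    [0,0,0,30,0,0,0],
    [0,0,0,40,0,0,0],
    [0,0,0,50,0,0,0],
    [0,0,0,60,0,0,0],
    [0,0,0,70,0,0,0]
  ]
}}

```text
time_s: 10.18
eef_pos: [0.6222, 0.2561, 0.1069]
eef_rot: [0.705, -0.059, 0.704, 0.059]
wrist_force: [-0.1, -0.6, 1.0]
opening: 1.001
```

Emit:
{"fn": "step_arm", "kwargs": {
  "motion": [
    [0,0,0,10,0,0,0],
    [0,0,0,20,0,0,0],
    [0,0,0,30,0,0,0],
    [0,0,0,40,0,0,0],
    [0,0,0,50,0,0,0],
    [0,0,0,60,0,0,0],
    [0,0,0,70,0,0,0],
    [0,0,0,80,0,0,0],
    [0,0,0,90,0,0,0],
    [0,0,0,100,0,0,0]
  ]
}}

```text
time_s: 11.42
eef_pos: [0.6222, 0.2561, 0.1069]
eef_rot: [0.498, 0.502, 0.498, -0.501]
wrist_force: [-0.3, -0.3, 0.1]
opening: 1.004
```

Emit:
{"fn": "step_arm", "kwargs": {
  "motion": [
    [0,0,0,10,0,0,0],
    [0,0,0,20,0,0,0],
    [0,0,0,30,0,0,0],
    [0,0,0,40,0,0,0],
    [0,0,0,50,0,0,0],
    [0,0,0,50,0,0,0]
  ]
}}

```text
time_s: 12.18
eef_pos: [0.6222, 0.2561, 0.1068]
eef_rot: [0.242, 0.665, 0.242, -0.664]
wrist_force: [-0.1, 0.7, -0.3]
opening: 0.999
```

```bash
python3 lid.py w4
```

```text
12.175 [0.214 0.514 1.434 0.    1.193 1.086] 0.9988141311873339 [-0.1  0.7 -0.3]
[  179   214   149   148 16936]
ztop 0.14157900804804166 mean [0.62321257 0.25670569 0.14088373] circ 0.6215434670448303 0.2549753189086914 0.030620751902461052
T [[ 0.     0.643 -0.766  0.622]
 [ 0.    -0.766 -0.643  0.256]
 [-1.     0.    -0.     0.107]
 [ 0.     0.     0.     1.   ]]
to go tool mm [-0.   0.5  1.2]
```

View pics/w4.png

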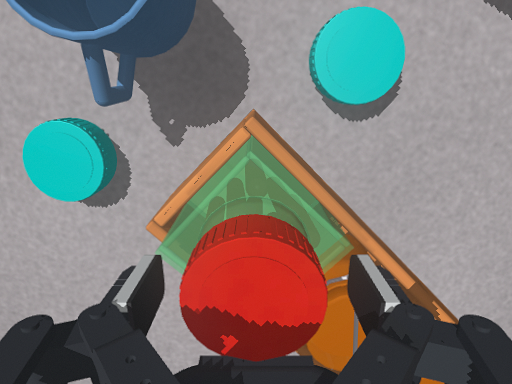

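The view shows the lid at (254,290), about 5 mm higher and still on its thread. I'll regrip and turn it 220° more.

Emit:
{"fn": "step_arm", "kwargs": {
  "motion": [
    [0,0,0,0,0,0,60],
    [0,0,0,0,0,0,120],
    [0,0,0,0,0,0,200],
    [0,0,0,0,0,0,200],
    [0,0,0,0,0,0,200],
    [-0.2,0,0,-10,0,0,200],
    [-0.4,0,0,-20,0,0,200],
    [-0.6,0,0,-30,0,0,200],
    [-0.8,0,0,-40,0,0,200],
    [-1,0,0,-50,0,0,200]
  ]
}}

```text
time_s: 13.48
eef_pos: [0.6211, 0.2573, 0.108]
eef_rot: [0.501, 0.499, 0.502, -0.499]
wrist_force: [-6.7, 4.9, 6.3]
opening: 0.692
```

Emit:
{"fn": "step_arm", "kwargs": {
  "motion": [
    [-0.2,0,0,-10,0,0,200],
    [-0.4,0,0,-20,0,0,200],
    [-0.6,0,0,-30,0,0,200],
    [-0.8,0,0,-40,0,0,200],
    [-1,0,0,-50,0,0,200],
    [-1.2,0,0,-60,0,0,200],
    [-1.4,0,0,-70,0,0,200],
    [-1.6,0,0,-80,0,0,200],
    [-1.8,0,0,-90,0,0,200],
    [-2,0,0,-100,0,0,200]
  ]
}}

```text
time_s: 14.72
eef_pos: [0.6203, 0.2559, 0.1103]
eef_rot: [0.703, -0.063, 0.706, 0.063]
wrist_force: [-9.6, -1.9, 11.3]
opening: 0.689
```

Emit:
{"fn": "step_arm", "kwargs": {
  "motion": [
    [-0.2,0,0,-10,0,0,200],
    [-0.4,0,0,-20,0,0,200],
    [-0.6,0,0,-30,0,0,200],
    [-0.8,0,0,-40,0,0,200],
    [-1,0,0,-50,0,0,200],
    [-1.2,0,0,-60,0,0,200],
    [-1.4,0,0,-70,0,0,200],
    [-1.4,0,0,-70,0,0,200]
  ]
}}

```text
time_s: 15.72
eef_pos: [0.6212, 0.2549, 0.1116]
eef_rot: [0.54, -0.455, 0.542, 0.455]
wrist_force: [-5.9, -3.7, 8.8]
opening: 0.691
```

Emit:
{"fn": "step_arm", "kwargs": {
  "motion": [
    [-1,0,0,0,0,0,200],
    [-2,0,0,0,0,0,200],
    [-3,0,0,0,0,0,200],
    [-4,0,0,0,0,0,200],
    [-4,0,0,0,0,0,200],
    [-4,0,0,0,0,0,200]
  ]
}}

```text
time_s: 16.48
eef_pos: [0.622, 0.2561, 0.1152]
eef_rot: [0.542, -0.454, 0.542, 0.455]
wrist_force: [-3.4, 0.4, -0.6]
opening: 0.686
```

```bash
python3 - <<'E'
from h import *
o=ctrl.get_obs();print(o["time_s"],o["q"],o["torque"],o["wrist_force"],o["eef_pos"])
shot("wrist","w5")
E
```

```text
16.475 [ 2.14454990e-01  5.04471394e-01  1.43007833e+00  1.16106006e-04
  1.20708388e+00 -2.75250209e+00] [-0.14294203  0.43652712  0.00962703] [-3.42333676  0.43508143 -0.57717128] [0.62195788 0.25606227 0.11515676]
```

View pics/w5.png

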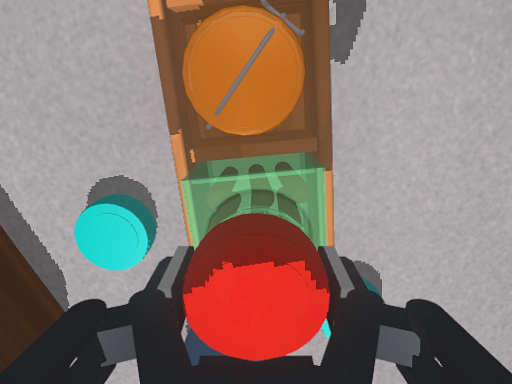

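The lid at (257,288) is held and the wrist force is only the lid's weight (-0.6 N), so it is free. I'll lift it straight up.

Emit:
{"fn": "step_arm", "kwargs": {
  "motion": [
    [-2,0,0,0,0,0,200],
    [-4,0,0,0,0,0,200],
    [-4,0,0,0,0,0,200]
  ]
}}

```text
time_s: 16.9
eef_pos: [0.6222, 0.2563, 0.1197]
eef_rot: [0.542, -0.454, 0.541, 0.454]
wrist_force: [-3.2, -0.1, 0.4]
opening: 0.688
```

```bash
python3 - <<'E'
from h import *
o=ctrl.get_obs();print(o["wrist_force"],o["eef_pos"])
T=tool()
for g in([.527,-.174,.23],):print(((np.array(g)-T[:3,3])@T[:3,:3]*1000).round())
E
```

```text
[-3.2420742  -0.13695874  0.37753769] [0.62216491 0.25627536 0.11972517]
[-111.   19. -440.]
```

Emit:
{"fn": "step_arm", "kwargs": {
  "motion": [
    [-6,0,0,0,0,0,200],
    [-14,0,0,0,0,0,200],
    [-24,0,0,0,0,0,200],
    [-34,0,0,0,0,0,200],
    [-46,0,0,10,0,0,200],
    [-60,0,0,20,0,0,200],
    [-75,0,0,30,0,0,200],
    [-90,0,0,40,0,0,200],
    [-103,0,0,50,0,0,200],
    [-110,0,0,60,0,0,200]
  ]
}}

```text
time_s: 18.15
eef_pos: [0.6225, 0.2561, 0.231]
eef_rot: [0.698, -0.121, 0.696, 0.121]
wrist_force: [-0.3, 0.0, -0.4]
opening: 0.686
```

```bash
python3 - <<'E'
from h import *
o=ctrl.get_obs();print(o["q"],o["wrist_force"],o["eef_pos"],o["opening"])
T=tool()
for g in([.527,-.174,.23],):print(((np.array(g)-T[:3,3])@T[:3,:3]*1000).round())
p=shot("top","top2")[0]; q=shot("side","side2")[0]
cv2.imwrite("pics/c.png",np.hstack([cv2.resize(p[110:230,80:260],None,fx=2,fy=2),cv2.resize(q[140:290,110:290],None,fx=2,fy=2)[:240]])[:,:,::-1])
E
```

```text
[ 2.14342778e-01  3.94284944e-01  1.34001890e+00 -2.34786125e-05
  1.40505113e+00 -1.69945455e+00] [-0.32376357  0.02903575 -0.40971704] [0.6225458  0.25607123 0.23096845] 0.6855882007757205
[   1. -373. -235.]
```

View pics/c.png

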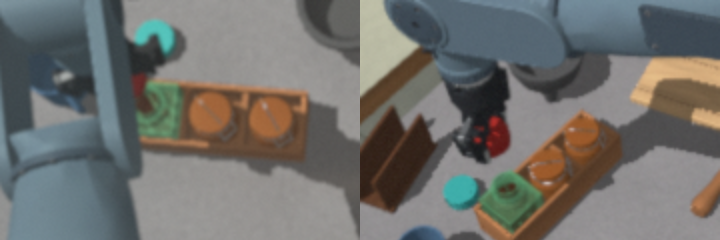

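The jar stands open in its compartment and the lid is in the gripper. Now I'll carry it to the board.

Emit:
{"fn": "step_arm", "kwargs": {
  "motion": [
    [0,-20,-12,0,0,0,200],
    [0,-60,-38,0,0,0,200],
    [0,-105,-66,0,0,0,200],
    [0,-150,-94,0,0,0,200],
    [0,-195,-123,0,0,0,200],
    [0,-240,-151,0,0,0,200],
    [0,-285,-180,0,0,0,200],
    [0,-330,-208,0,0,0,200],
    [0,-360,-227,0,0,0,200],
    [0,-373,-235,0,0,0,200]
  ]
}}

```text
time_s: 19.5
eef_pos: [0.5271, -0.1773, 0.2287]
eef_rot: [0.696, -0.122, 0.697, 0.122]
wrist_force: [0.5, 0.5, -0.2]
opening: 0.687
```

Emit:
{"fn": "step_arm", "kwargs": {
  "motion": [
    [20,0,0,0,0,0,200],
    [50,0,0,0,0,0,200],
    [80,0,0,0,0,0,200],
    [110,0,0,0,0,0,200],
    [135,0,0,0,0,0,200],
    [155,0,0,0,0,0,200],
    [170,0,0,0,0,0,200],
    [180,0,0,0,0,0,200],
    [180,0,0,0,0,0,200]
  ]
}}

```text
time_s: 20.62
eef_pos: [0.5282, -0.1746, 0.0486]
eef_rot: [0.696, -0.123, 0.697, 0.123]
wrist_force: [0.5, 0.3, 0.1]
opening: 0.69
```

```bash
python3 - <<'E'
from h import *
o=ctrl.get_obs();print(o["time_s"],o["q"],o["wrist_force"],o["eef_pos"],o["opening"])
shot("wrist","w6")
E
```

```text
20.625 [-5.32575136e-01  3.75489147e-01  1.77559390e+00 -6.32737853e-06
  9.91666383e-01 -2.45267381e+00] [0.4564307  0.2746246  0.12123925] [ 0.52824046 -0.17459921  0.04858428] 0.689701857708492
```

View pics/w6.png

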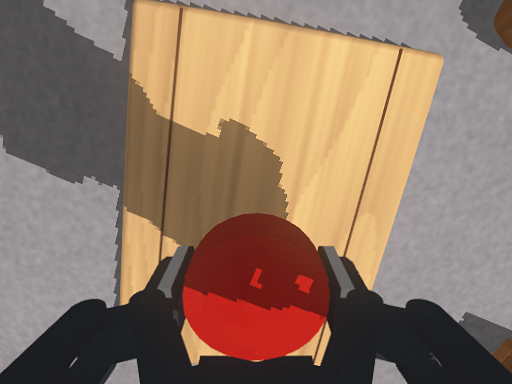

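The lid at (257,288) is over the middle of the board, level. I'll lower it, then finish in 1 mm steps while watching the force.

Emit:
{"fn": "step_arm", "kwargs": {
  "motion": [
    [10,0,0,0,0,0,200],
    [20,0,0,0,0,0,200],
    [28,0,0,0,0,0,200],
    [32,0,0,0,0,0,200],
    [34,0,0,0,0,0,200],
    [34,0,0,0,0,0,200]
  ]
}}

```text
time_s: 21.42
eef_pos: [0.5287, -0.1749, 0.0151]
eef_rot: [0.696, -0.123, 0.696, 0.123]
wrist_force: [-0.9, 0.6, -0.4]
opening: 0.687
```

Emit:
{"fn": "step_arm", "kwargs": {
  "motion": [
    [1,0,0,0,0,0,200],
    [2,0,0,0,0,0,200],
    [2,0,0,0,0,0,200]
  ]
}}

```text
time_s: 21.8
eef_pos: [0.5288, -0.175, 0.0134]
eef_rot: [0.697, -0.123, 0.696, 0.123]
wrist_force: [-1.1, 0.1, 1.6]
opening: 0.689
```

Emit:
{"fn": "step_arm", "kwargs": {
  "motion": [
    [1,0,0,0,0,0,200],
    [1,0,0,0,0,0,200]
  ]
}}

```text
time_s: 22.05
eef_pos: [0.5288, -0.175, 0.0133]
eef_rot: [0.696, -0.123, 0.696, 0.123]
wrist_force: [-3.5, 1.5, 11.2]
opening: 0.688
```

```bash
python3 lid.py w7
```

```text
22.05 [-0.533  0.437  1.781 -0.     0.924 -2.452] 0.6884780298733848 [-3.5  1.5 11.2]
[  182   213   148   148 17047]
ztop 0.04765270432162484 mean [ 0.52880682 -0.17607374  0.04699873] circ 0.5313267707824707 -0.17522361874580383 0.030674228444695473
T [[ 0.    -0.342  0.94   0.529]
 [-0.     0.94   0.342 -0.175]
 [-1.    -0.     0.     0.013]
 [ 0.     0.     0.     1.   ]]
to go tool mm [ 0.  -1.1  2.3]
```

The fingertips are on the board with the lid's rim about 4–5 mm above it. Letting go gives a drop of at most 0.3 m/s, well under the 0.7 m/s limit, so I'll release here and retreat.

Emit:
{"fn": "step_arm", "kwargs": {
  "motion": [
    [-1,0,0,0,0,0,200],
    [-1,0,0,0,0,0,60],
    [-1,0,0,0,0,0,30],
    [-1,0,0,0,0,0,0],
    [-1,0,0,0,0,0,0],
    [-1,0,0,0,0,0,0],
    [-1,0,0,0,0,0,0],
    [-1,0,0,0,0,0,0]
  ]
}}

```text
time_s: 23.1
eef_pos: [0.5286, -0.1749, 0.0131]
eef_rot: [0.696, -0.123, 0.696, 0.123]
wrist_force: [0.0, 0.5, -0.2]
opening: 1.001
```

Emit:
{"fn": "step_arm", "kwargs": {
  "motion": [
    [-10,0,0,0,0,0,0],
    [-30,0,0,0,0,0,0],
    [-60,0,0,0,0,0,0],
    [-100,0,0,0,0,0,0],
    [-140,0,0,0,0,0,0],
    [-160,0,0,0,0,0,0],
    [-160,0,0,0,0,0,0],
    [-160,0,0,0,0,0,0]
  ]
}}

```text
time_s: 24.1
eef_pos: [0.528, -0.1746, 0.1723]
eef_rot: [0.696, -0.122, 0.697, 0.123]
wrist_force: [-1.0, -0.4, -1.3]
opening: 1.002
```

```bash
python3 lid.py w8; python3 - <<'E'
from h import *
p=cv2.imread("pics/w8.png")[:,:,::-1]; q=shot("side")[0]
cv2.imwrite("pics/end.png",np.hstack([cv2.resize(p,(400,300)),cv2.resize(q,(400,300))])[:,:,::-1])
x=np.array([.527,-.174]);e=np.array([.186,-.982]) # board axes: short side dir ~ (.031,-.16)
print(e)
E
```

```text
24.1 [-0.533  0.2    1.71  -0.     1.233 -2.452] 1.001849929632353 [-1.  -0.4 -1.3]
[ 222  154   67   64 3395]
ztop 0.0430354531317399 mean [ 0.53045552 -0.17532553  0.04208462] circ 0.5310697555541992 -0.17508038878440857 0.030032265931367874
T [[-0.001 -0.342  0.94   0.528]
 [ 0.001  0.94   0.342 -0.175]
 [-1.     0.001 -0.001  0.172]
 [ 0.     0.     0.     1.   ]]
to go tool mm [-0.  -1.5  2.7]
[ 0.186 -0.982]
```

View pics/end.png

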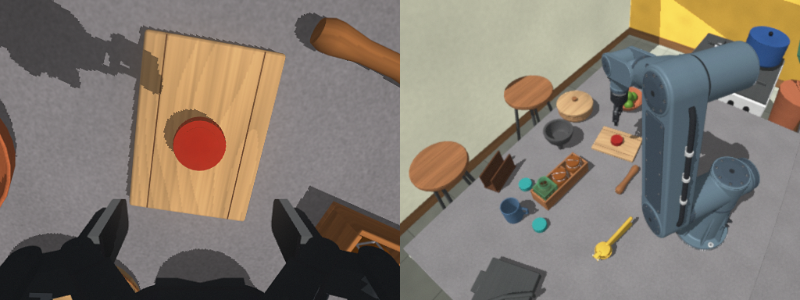

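The wrist view shows the lid flat and top side up near the board's centre, at about (200,144), with its top at 42 mm. In the side view the jar stands in the caddy and the rest looks unmoved.

```bash
python3 -c "
from bench import ctrl
print(ctrl.hand_in())"
```

```text
the job is handed in; nothing more can be done
None
```

The red lid is off the jar and lying top side up on the chopping board, and I handed the job in at about 24 s of the 67 s allowed. The hand-in gives no verdict.

- **Unscrewing:** I turned the lid about 540° anticlockwise in two grips (320° and 220°). When I then lifted it a few millimetres, the wrist force stayed within about 1 N of zero vertically. That meant the thread had let go and the jar was not coming up with it.
- **Lid on the board:** Its centre measured about 4 mm from the board's centre. The top is at 42 mm, which matches the board's 18 mm plus the lid's 24 mm.
- **Jar and other things:** The jar still stands in its compartment and everything else looks unmoved. I judged that by eye from the side view and did not measure it. The gripper is open and about 13 cm clear of the lid.
- **Setting down:** The fingertips reached the board before the lid did, so the lid dropped the last 4–5 mm when I let go. That works out to about 0.3 m/s against the 0.7 m/s limit, but I did not measure its speed.

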